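# Set out stepped support posts along a setup strip

## Robot

A 7-joint arm with a two-finger parallel gripper is mounted at the origin on a cart in front of the work surface, level with it; the furniture and walls round the work are solid. World frame = base frame: x ahead of the robot, y to its left, z up, the work surface at z = 0. Lengths are in m, angles in rad, forces in N, time in s.
With the tool pointing down it reaches from about 0.4 to 0.875 m from the base axis. Payload 6.5 kg.
Tool frame: the origin (TCP) lies on the centre line of the jaws, within the pads' length; the fingertips stand env.tip_extent ahead of it and the grasp point (between the pads) lies 3 mm ahead of it (env.tip_extent is the distance from the TCP to the fingertips, in m); x points along the fingers, z is the direction in which the jaws open and shut, and the axes are right-handed (so a half turn about x gives the same grasp; the last joint's range is limited). The gripper opens to 88 mm and grips with 3 to 60 N. Pads are 18 mm wide; open, the fingers measure 123 mm over their backs; the gripper's body (75 mm by 187 mm) begins 45 mm behind the grasp point.
Start: joints at [1.22, 0.536, -0.004, 1.538, 0.003, 1.067, -0.071], TCP at [0.183, -0.624, 0.261] pointing down, gripper open.
Joint ranges: [-2.7, 2.7], [-0.37, 2.16], [-1.27, 1.26], [0.24, 2.4], [-1.31, 4.45], [0.19, 1.91], [-2.76, 2.76]. Speed limits (rad/s): [2.39, 2.39, 3.14, 3.14, 3.14, 3.14, 3.14].

## Interface

Orientations are given as a unit quaternion [x, y, z, w].
In Python, from bench import env gives the robot as it stands.
- The arm moves only by the tool send_rows, never from a script. Its argument "motion" is a list of rows, each an object of numbers: "tx", "ty", "tz": the shift along the tool's x, y, z in mm; "yaw": the turn about the tool's x in degrees. In form: [{"tx": .., "ty": .., "tz": .., "yaw": ..}, ...]. A call has exactly 10 rows; each row is the pose to reach, as a shift and turn from the pose measured when the call began, along the tool's axes at that moment; what a row does not reach only later rows make up. A row lasts 1/10 s, in which the tool goes at most 50 mm and 8.59 degrees, less where a joint would pass 70% of its speed; a pose out of reach is approached as far as the arm can. A call with a gripper value outside its range is refused whole. "claw" is the finger opening in mm, from 0 to 88.1, set as the call begins (left out, the last holds). The fingers move at their own pace and stop on an object; "newtons" is the grip in N (left out, the last holds). Time passes only in rows, so rows that repeat a pose let the fingers close, or fill a call up. It gives the time, the measured TCP pose, the force and the opening at its end, in the units of the state.
- env.state(): the state, without advancing time (a new reading comes with each control period).
- env.snapshot(name): name is "scene" or "side" or "wrist"; returns (picture, depth): 384x512x3 uint8, blue, green, red; 384x512 float32, m along the optical axis (not along the pixel's ray), 0 where there is no reading.
- env.calibration(name): a dict with "intrinsics" (3x3 intrinsics, pixels), "dist_coeffs" ([k1, k2, p1, p2, k3] as OpenCV has them; the pictures are not rectified), "T" (4x4, takes a point from camera to world coordinates). Camera axes: x right, y down, z forward; pixel columns grow to the right and rows downward; lengths in m; the calibration is good to about 2 mm. A picture is of the moment at which its call begins: read the wrist's pose just before it. calibration takes no time and is no camera call; for the wrist camera it gives the pose at the moment of the call.
- env.hand_in(): hands the job in, once; it reports no verdict.
Trained networks look in the newest picture that a camera, given by its name, has taken for a name from the list of things; names that differ only in an ending like _2 or _b are one class to them, and where a whole thing is asked for, a point or a joint stands for the part that bears it (a point fixed in the world has none). Each returns a list of dicts, best first, with "score" (0 to 1); they miss things now and then, are a little off and sometimes report something else, mostly with a low value. They report only what shows in the picture. A call takes as long as a camera call. They do not tell look-alikes from the thing itself.
- env.boxes_of(target, camera): "bbox" ([centre column, centre row, width, height] in pixels, round what is visible of it).
- env.cut_out(target, camera): "pixels" (384x512 bool, what is visible of it) and "bbox" ([centre column, centre row, width, height] in pixels, round what is visible of it).
The state is a dict: "time_s": time; "qpos": joint angles; "qvel": joint speeds; "joint_torque": joint torques, N m; "tool_pos": TCP position; "orientation": TCP orientation; "ft_force": force on the tool from outside, world axes, zero at the start; "torque": the same for the moment, N m; "width": finger opening in m.
Only numpy, scipy, OpenCV 4.12 (cv2) and the standard library are available. Lean on these libraries where they do the work, as an engineer would, in place of code of your own. Each camera call takes 0.05 s, during which the arm holds its last target. There are 200 camera calls.

## Task

A pipe is to be tacked on a slope, so stand the four round steel posts upright on the four round seats of the setup strip in order of height: the tallest on the seat next to the V-block, stepping down one by one to the shortest on the seat at the other end. Set each post down well centred on its seat and let go, and leave the copper nozzle standing where it is.

Things in the scene. Friction and masses are not known exactly. Their poses are not given: they have to be found in the camera images.
- post_40_mid (a point): the shortest of four turned steel support posts: a plain round cylinder 30 mm across and 40 mm tall, standing upright on the tray (z = 0), loose; about 0.12 kg. Point: its centre, 20 mm above its foot; z along its axis.
- post_58_mid (a point): the second shortest of four turned steel support posts: a plain round cylinder 30 mm across and 58 mm tall, standing upright on the tray (z = 0), loose; about 0.16 kg. Point: its centre, 29 mm above its foot; z along its axis.
- post_76_mid (a point): the second tallest of four turned steel support posts: a plain round cylinder 30 mm across and 76 mm tall, standing upright on the tray (z = 0), loose; about 0.19 kg. Point: its centre, 38 mm above its foot; z along its axis.
- post_94_mid (a point): the tallest of four turned steel support posts: a plain round cylinder 30 mm across and 94 mm tall, standing upright on the tray (z = 0), loose; about 0.23 kg. Point: its centre, 47 mm above its foot; z along its axis.
- seat_1: one of four equal dark round seats, 50 mm across, 75 mm apart in a straight row along a flat aluminium setup strip (70 x 300 x 4 mm, lying on the tray, fixed). Point: centre of the seat's underside; its top face, on which a post stands, is 2 mm higher, 6 mm above the tray. y runs along the row, x across it.
- seat_2: one of four equal dark round seats, 50 mm across, 75 mm apart in a straight row along a flat aluminium setup strip (70 x 300 x 4 mm, lying on the tray, fixed). Point: centre of the seat's underside; its top face, on which a post stands, is 2 mm higher, 6 mm above the tray. y runs along the row, x across it.
- seat_3: one of four equal dark round seats, 50 mm across, 75 mm apart in a straight row along a flat aluminium setup strip (70 x 300 x 4 mm, lying on the tray, fixed). Point: centre of the seat's underside; its top face, on which a post stands, is 2 mm higher, 6 mm above the tray. y runs along the row, x across it.
- seat_4: one of four equal dark round seats, 50 mm across, 75 mm apart in a straight row along a flat aluminium setup strip (70 x 300 x 4 mm, lying on the tray, fixed). Point: centre of the seat's underside; its top face, on which a post stands, is 2 mm higher, 6 mm above the tray. y runs along the row, x across it.
- v_block_mid (a point): machined steel V-block, 50 x 50 x 30 mm, fixed on the tray just past one end of the strip (either end, about 78 mm from the centre of the nearest seat); it marks the end for the tallest post. Point: its centre, 15 mm above the tray. A dark round 50 mm stop disc, 12 mm thick, lies past the other end.
- nozzle_mid (a point): copper-coloured conical gas nozzle, 25 mm across and 58 mm tall, standing loose in the row of posts; not part of the job. Point: its centre, 29 mm above the tray.
Mind the look-alikes: they are no part of the job. Leave any red or yellow look-alike of the part that bears post_40_mid alone. What is shaped like the part that bears v_block_mid but blue is not meant.

How it is judged:
At the end, for the whole second after the job is handed in: Each post stands upright (within 0.08 rad) on its own seat, centred within 12 mm, its foot on the seat (within 5 mm in height), at rest and released; heights step down from 94 mm on the seat nearest the V-block through 76 and 58 to 40 mm on the farthest (((horizontal distance between v_block_mid and seat_4 below 0.12 m and horizontal distance between post_94_mid and seat_4 below 0.012 m and horizontal distance between post_76_mid and seat_3 below 0.012 m and horizontal distance between post_58_mid and seat_2 below 0.012 m and horizontal distance between post_40_mid and seat_1 below 0.012 m) or (horizontal distance between v_block_mid and seat_1 below 0.12 m and horizontal distance between post_94_mid and seat_1 below 0.012 m and horizontal distance between post_76_mid and seat_2 below 0.012 m and horizontal distance between post_58_mid and seat_3 below 0.012 m and horizontal distance between post_40_mid and seat_4 below 0.012 m)) and height (world z) of post_94_mid between 0.048 and 0.058 m and angle between each of post_94_mid, post_76_mid, post_58_mid, post_40_mid's own z axis and vertical below 0.08 rad and linear speed of each of post_94, post_76, post_58, post_40 below 0.02 m/s and contact force between each of post_94, post_76, post_58, post_40 and the fingers below 0.05 N and height (world z) of post_76_mid between 0.039 and 0.049 m and height (world z) of post_58_mid between 0.03 and 0.04 m and height (world z) of post_40_mid between 0.021 and 0.031 m); the robot touches nothing.
It fails at once if the copper nozzle is moved more than 25 mm or knocked over (distance of nozzle_mid from where it was at the start of the episode above 0.025 m or angle between nozzle_mid's own z axis and vertical above 0.5 rad).
It also fails if it takes over 99 s, if anything falls off the work surface, if the arm or the gripper's body presses on something with over 40 N, if the wrist force passes 120 N, or if a joint passes its speed limit or range.

## Working session

There is one attempt and no reset: what is moved stays moved. The work goes in short steps, Python scripts to look and compute and a tool call to move; the robot and the scene stay as the last step left them, time stands still between calls to the robot, and variables do not carry over. Pictures are saved under pics/ and viewed, about 12 in all and at most 16, crops included, and the job is handed in when it is done.

Besides the shell and the picture viewer there is one more tool, called as name(argument=value, ...) on one line, values as JSON. send_rows: Moves the arm, as the interface text tells. Its arguments: {"type":"object","properties":{"motion":{"type":"array","items":{"type":"object","properties":{"tx":{"type":"number"},"ty":{"type":"number"},"tz":{"type":"number"},"yaw":{"type":"number"}}}},"claw":{"type":"number"},"newtons":{"type":"number"}},"required":["motion"]}

```bash
mkdir -p pics; ls; python3 - <<'E'
from bench import env
import cv2,numpy as np
s=env.state();print(s, env.tip_extent)
for n in("scene","side"):
    p,d=env.snapshot(n);cv2.imwrite(f"pics/{n}0.png",p);np.save(f"{n}0.npy",d)
    c=env.calibration(n);print(n,c)
    for t in("post_40_mid","post_58_mid","post_76_mid","post_94_mid","seat_1","v_block_mid","nozzle_mid"):
        print(t,[(round(b['score'],2),[round(float(x)) for x in b['bbox']]) for b in env.boxes_of(t,n)])
E
```

```text
pics
{'time_s': 0.0, 'qpos': array([ 1.21980342,  0.53713332, -0.00442915,  1.53884485,  0.00259236,
        1.06727984, -0.0712068 ]), 'qvel': array([ 0.00106265, -0.00025276, -0.00046948, -0.00092454,  0.00043111,
        0.00033598,  0.00232758]), 'joint_torque': array([-3.29858012e-04, -5.70978463e+01,  9.90752243e-01, -2.51606816e+01,
       -5.62060671e-02,  1.78270071e-02,  1.42460308e-04]), 'tool_pos': array([ 0.18245011, -0.6232866 ,  0.25987144]), 'orientation': array([ 0.42428314,  0.56640219, -0.42364947,  0.56541445]), 'ft_force': array([-0.37038981, -0.87069779, -0.12916492]), 'torque': array([ 0.07195559,  0.03710058, -0.01616595]), 'width': 0.08826032275841297} 0.022
scene {'intrinsics': array([[369.57903709,   0.        , 257.6711355 ],
       [  0.        , 369.57903709, 185.65865364],
       [  0.        ,   0.        ,   1.        ]]), 'dist_coeffs': array([-0.05625997,  0.        ,  0.        ,  0.        ,  0.        ]), 'T': array([[-0.82497303, -0.19986951,  0.52865081,  0.06629773],
       [-0.56460759,  0.33325128, -0.75509062,  0.67213266],
       [-0.02525
[... 803 characters left out ...]
8933, -0.03929616,  0.09084623,  0.41637346],
       [-0.09895818, -0.37528813,  0.9216106 , -0.85197371],
       [-0.00212225, -0.92607485, -0.37733389,  0.41566335],
       [ 0.        ,  0.        ,  0.        ,  1.        ]])}
post_40_mid [(0.77, [197, 203, 9, 25]), (0.73, [224, 195, 13, 18]), (0.4, [218, 170, 2, 3])]
post_58_mid [(0.82, [226, 232, 12, 18])]
post_76_mid [(0.62, [226, 264, 21, 49]), (0.53, [284, 181, 21, 18])]
post_94_mid [(0.87, [224, 168, 10, 34])]
seat_1 [(0.7, [294, 204, 21, 10]), (0.62, [309, 233, 22, 9]), (0.59, [289, 192, 18, 10]), (0.43, [302, 217, 23, 8])]
v_block_mid [(0.79, [307, 272, 32, 33]), (0.64, [286, 179, 18, 19])]
nozzle_mid [(0.59, [223, 211, 10, 28])]
```

```bash
python3 - <<'E'
import cv2
a=cv2.imread("pics/scene0.png");b=cv2.imread("pics/side0.png")
cv2.imwrite("pics/a1.png",cv2.resize(a[130:320,130:380],None,fx=3,fy=3,interpolation=2))
cv2.imwrite("pics/b1.png",cv2.resize(b[130:320,130:380],None,fx=3,fy=3,interpolation=2))
E
```

```text
(no output)
```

View pics/a1.png

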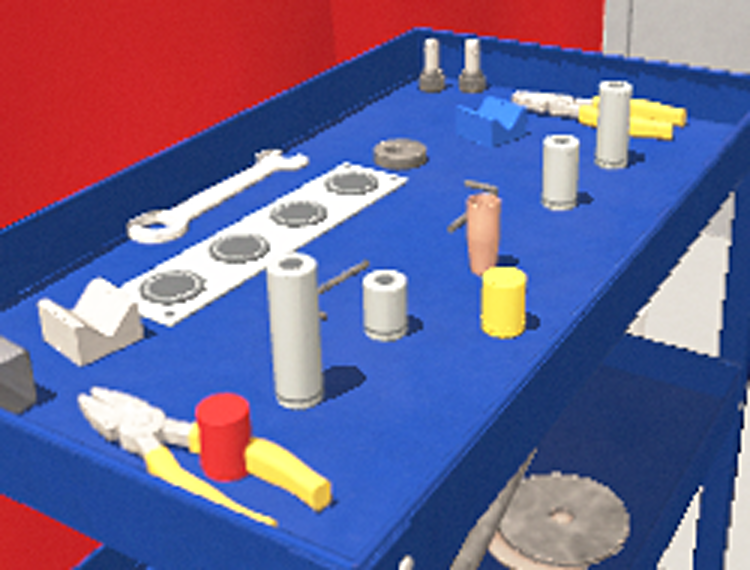

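View pics/b1.png

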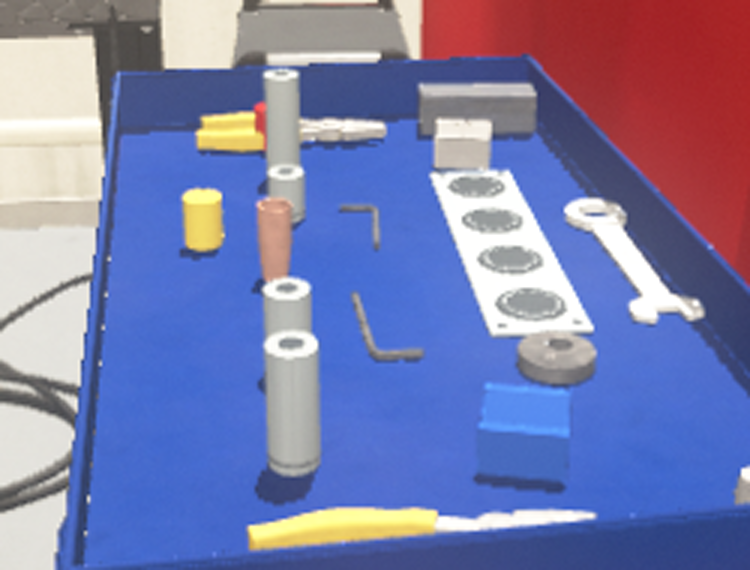

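The scene crop shows, from the near end of the row: the 94 post at (228,241), the 40 post at (259,231), the nozzle at (289,209), the 58 post at (317,188) and the 76 post at (335,172). The grey V-block is at (161,236), beside the strip. The decoys are the blue V at (294,169), the red cylinder at (206,276) and the yellow one at (297,232). The side crop agrees with this.

Next I'll measure positions from both views.

```bash
cat > h.py <<'E'
from bench import env
import cv2,numpy as np
from scipy.optimize import least_squares
def rays(c,uv):
    n=cv2.undistortPoints(np.asarray(uv,float).reshape(-1,1,2),c['intrinsics'],c['dist_coeffs'])[:,0]
    return np.c_[n,np.ones(len(n))]
def plane(c,uv,z):
    r=rays(c,uv)@c['T'][:3,:3].T; o=c['T'][:3,3]
    return o+r*((z-o[2])/r[:,2])[:,None]
def cloud(c,d,m):
    v,u=np.nonzero(m&(d>0)); r=rays(c,np.c_[u,v])*d[v,u][:,None]
    return r@c['T'][:3,:3].T+c['T'][:3,3]
def boxmask(b):
    m=np.zeros((384,512),bool);x,y,w,h=b;m[int(y-h/2-2):int(y+h/2+3),int(x-w/2-2):int(x+w/2+3)]=1;return m
def cyl(P,cam,H,r=.015):
    P=P[(P[:,2]>.008)&(P[:,2]<H-.006)]
    med=np.median(P[:,:2],axis=0); P=P[np.hypot(*(P[:,:2]-med).T)<.025]
    v=med-cam[:2];x0=med+v/np.linalg.norm(v)*.01
    s=least_squares(lambda c:np.hypot(*(P[:,:2]-c).T)-r,x0,loss='soft_l1',f_scale=.002)
    return s.x,len(P),np.sqrt(np.median(s.fun**2))
E
python3 - <<'E'
from h import *
B={'scene':{'94':[228,241,17,52],'40':[259,231,17,21],'noz':[289,209,12,24],'58':[317,188,15,25],'76':[335,172,18,28]},
'side':{'94':[224,168,10,34],'40':[224,195,13,18],'noz':[221,211,10,28],'58':[226,232,14,18],'76':[226,264,21,49]}}
for n in B:
    d=np.load(n+'0.npy');c=env.calibration(n)
    for k,b in B[n].items():
        H={'noz':58}.get(k) or int(k)
        P=cloud(c,d,boxmask(b)); x,N,e=cyl(P,c['T'][:3,3],H/1e3,.0125 if k=='noz' else .015)
        print(n,k,x.round(4),N,e.round(4),'zmax',np.percentile(P[P[:,2]>.02][:,2],95).round(3))
    env.snapshot(n)
    for t in('seat_1','v_block_mid'):
        for q in env.cut_out(t,n):
            v,u=np.nonzero(q['pixels']);p=plane(c,np.c_[u,v],.006)
            print(n,t,round(q['score'],2),[round(float(x)) for x in q['bbox']],((p.min(0)+p.max(0))/2).round(4)[:2],p.mean(0).round(4)[:2],np.ptp(p,axis=0).round(3)[:2])
E
```

```text
scene 94 [0.4493 0.2252] 630 0.0005 zmax 0.095
scene 40 [0.4482 0.1309] 161 0.0006 zmax 0.042
scene noz [0.4355 0.0182] 191 0.0008 zmax 0.059
scene 58 [ 0.4393 -0.1199] 187 0.0007 zmax 0.06
scene 76 [ 0.4373 -0.2259] 237 0.0008 zmax 0.077
scene seat_1 0.75 [187, 228, 18, 13] [0.6116 0.1722] [0.6114 0.1731] [0.046 0.048]
scene seat_1 0.65 [249, 192, 18, 7] [ 0.6128 -0.0553] [ 0.612  -0.0548] [0.048 0.052]
scene seat_1 0.55 [210, 211, 14, 9] [0.6116 0.0968] [0.611  0.0984] [0.043 0.042]
scene seat_1 0.21 [228, 241, 18, 52] [0.5038 0.1627] [0.4981 0.1685] [0.143 0.162]
scene v_block_mid 0.96 [161, 237, 30, 30] [0.6283 0.2361] [0.623  0.2401] [0.094 0.087]
scene v_block_mid 0.5 [295, 171, 25, 14] [ 0.5799 -0.2568] [ 0.5774 -0.2539] [0.093 0.127]
side 94 [0.448  0.2239] 310 0.0009 zmax 0.092
side 40 [0.4468 0.1297] 88 0.0006 zmax 0.056
side noz [0.4344 0.0174] 213 0.0008 zmax 0.057
side 58 [ 0.4378 -0.1208] 162 0.0005 zmax 0.075
side 76 [ 0.4361 -0.2264] 588 0.0005 zmax 0.075
side seat_1 0.74 [301, 215, 22, 10] [0.6084 0.0132] [0.6077 0.0137] [0.045 0.049]
side seat_1 0.52 [308, 231, 25, 10] [ 0.6107 -0.0598] [ 0.6106 -0.0607] [0.049 0.048]
side v_block_mid 0.82 [287, 180, 22, 18] [0.6147 0.2693] [0.615  0.2653] [0.064 0.134]
side v_block_mid 0.7 [305, 274, 30, 37] [ 0.5695 -0.2165] [ 0.5688 -0.2214] [0.066 0.102]
```

```bash
python3 - <<'E'
from h import *
X,Y=np.meshgrid(np.arange(.54,.68,.0005),np.arange(-.12,.24,.0005))
G=np.c_[X.ravel(),Y.ravel(),np.full(X.size,.006)];out=[]
for n in('scene','side'):
    c=env.calibration(n);T=np.linalg.inv(c['T']);rv=cv2.Rodrigues(T[:3,:3])[0]
    uv=cv2.projectPoints(G,rv,T[:3,3],c['intrinsics'],c['dist_coeffs'])[0].reshape(*X.shape,2).astype(np.float32)
    w=cv2.remap(cv2.imread(f'pics/{n}0.png'),uv,None,1);out.append(w)
    hsv=cv2.cvtColor(w,cv2.COLOR_BGR2HSV)
    strip=((hsv[...,1]<90)&(hsv[...,2]>150)).astype(np.uint8)
    dark=((hsv[...,2]<150)).astype(np.uint8)
    N,L,S,C=cv2.connectedComponentsWithStats(cv2.morphologyEx(dark&(hsv[...,1]<110).astype(np.uint8),3,np.ones((5,5))),connectivity=4)
    for i in range(1,N):
        if 3000<S[i,4]<12000:
            cn=cv2.findContours((L==i).astype(np.uint8),0,1)[0][0];h=cv2.convexHull(cn)
            (a,b),(ma,mb),_=cv2.fitEllipse(h)
            print(n,.54+a*.0005,-.12+b*.0005,ma/2,mb/2)
cv2.imwrite('pics/top.png',np.hstack(out).transpose(1,0,2))
E
```

```text
scene 0.6058956756591797 -0.12215138721466064 45.951255798339844 54.17359924316406
scene 0.607006088256836 -0.05261043548583984 41.38096237182617 45.5361213684082
scene 0.6136207962036133 0.16920855712890626 31.9924373626709 33.194618225097656
```

View pics/top.png

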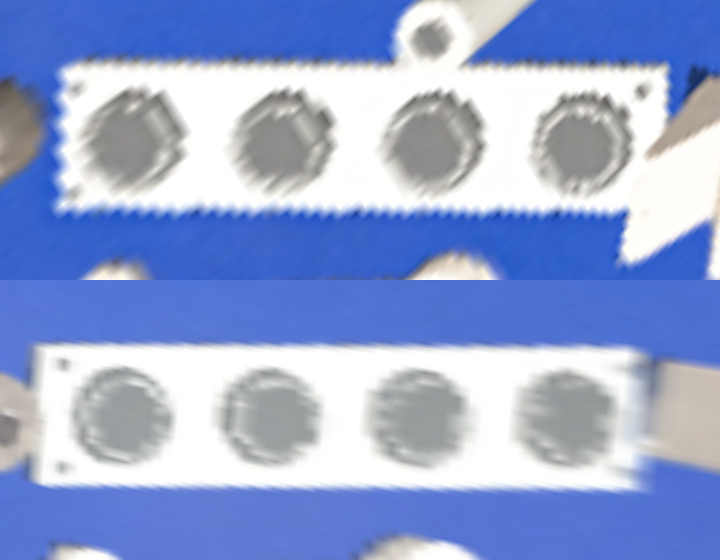

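```bash
python3 - <<'E'
from h import *
from scipy.spatial.transform import Rotation as R
s=env.state();print(s['tool_pos'],R.from_quat(s['orientation']).as_matrix().round(3))
c=env.calibration('wrist');print(c['intrinsics'].round(1),c['dist_coeffs'],c['T'].round(3))
for n,px in(('scene',None),('side',None)):
    c=env.calibration(n);d=np.load(n+'0.npy');P=cloud(c,d,np.ones_like(d,bool))
    q=P[(abs(P[:,0]-.61)<.025)&(P[:,1]>-.07)&(P[:,1]<.15)&(abs(P[:,2])<.03)]
    t=P[(abs(P[:,0]-.53)<.03)&(P[:,1]>-.07)&(P[:,1]<.15)&(abs(P[:,2])<.03)]
    print(n,'strip z',np.median(q[:,2]),'tray z',np.median(t[:,2]))
    im=cv2.imread(f'pics/{n}0.png')
    v,u=np.nonzero(d>0);hv=cv2.cvtColor(im,cv2.COLOR_BGR2HSV)[v,u]
    m=(hv[:,1]<80)&(hv[:,2]>80)&(hv[:,2]<150)&(P[:,2]<.02)&(P[:,2]>-.01)&(abs(P[:,0]-.61)<.03)&(P[:,1]>-.1)&(P[:,1]<.2)
    q=P[m]
    for y0 in(-.055,.02,.095,.169):
        k=np.array([.61,y0])
        for _ in range(8):
            w=q[np.hypot(*(q[:,:2]-k).T)<.03];k=w[:,:2].mean(0)
        print(n,k.round(4),len(w),w[:,2].mean().round(4))
    for xs in(.2,.3,.32,.34,.36,.38,.68,.7,.72,.74,.76,.78,.8):
        w=P[(abs(P[:,0]-xs)<.01)&(abs(P[:,1])<.3)&(P[:,2]<.2)]
        if len(w): print(xs,np.percentile(w[:,2],97).round(3),end='; ')
E
```

```text
[ 0.1826319  -0.62377071  0.26068366] [[-0.     0.96   0.281]
 [ 0.     0.281 -0.96 ]
 [-1.    -0.    -0.   ]]
[[335.8   0.  255.9]
 [  0.  335.8 190.4]
 [  0.    0.    1. ]] [-0.00912173  0.          0.          0.          0.        ] [[ 0.279 -0.917 -0.284  0.256]
 [-0.96  -0.267 -0.082 -0.602]
 [-0.     0.296 -0.955  0.384]
 [ 0.     0.     0.     1.   ]]
scene strip z 0.006343210027501711 tray z 0.0010200208322826976
scene [ 0.6058 -0.0507] 71 0.0074
scene [0.6072 0.0246] 77 0.0073
scene [0.6072 0.1   ] 98 0.0073
scene [0.6078 0.1742] 122 0.0071
0.3 0.056; 0.32 0.057; 0.34 0.001; 0.36 0.003; 0.38 0.036; 0.68 0.008; 0.7 0.056; 0.72 0.056; 0.74 0.057; side strip z 0.003842765317511765 tray z -0.0015897202334695382
side [ 0.5856 -0.0608] 1 0.0054
side [0.596  0.0044] 2 0.0054
side [nan nan] 0 nan
side [0.5897 0.1594] 1 0.0047
0.3 0.055; 0.32 0.055; 0.34 0.001; 0.36 0.001; 0.38 0.036; 0.68 0.005; 0.7 0.033; 0.72 0.054; 0.74 0.055; <stdin>:17: RuntimeWarning: Mean of empty slice.
  ret = um.true_divide(
<stdin>:18: RuntimeWarning: Mean of empty slice.
  ret = ret.dtype.type(ret / rcount)
```

send_rows(motion=[{"tx": -10, "ty": 25, "tz": -30, "yaw": -5}, {"tx": -20, "ty": 50, "tz": -61, "yaw": -12}, {"tx": -30, "ty": 76, "tz": -91, "yaw": -20}, {"tx": -40, "ty": 104, "tz": -124, "yaw": -28}, {"tx": -45, "ty": 132, "tz": -157, "yaw": -36}, {"tx": -50, "ty": 160, "tz": -190, "yaw": -44}, {"tx": -55, "ty": 188, "tz": -223, "yaw": -52}, {"tx": -60, "ty": 216, "tz": -256, "yaw": -60}, {"tx": -70, "ty": 244, "tz": -289, "yaw": -68}, {"tx": -80, "ty": 272, "tz": -322, "yaw": -74}], claw=88)

```text
time_s: 2.1
tool_pos: [0.3535, -0.2367, 0.3412]
orientation: [-0.004, 0.707, 0.004, 0.707]
ft_force: [1.0, -0.1, 0.2]
width: 0.0882
```

send_rows(motion=[{"tx": -3, "ty": 40, "tz": 17}, {"tx": -6, "ty": 80, "tz": 35}, {"tx": -9, "ty": 120, "tz": 52}, {"tx": -12, "ty": 160, "tz": 70}, {"tx": -15, "ty": 200, "tz": 87}, {"tx": -18, "ty": 240, "tz": 105}, {"tx": -20, "ty": 280, "tz": 122}, {"tx": -20, "ty": 320, "tz": 140}, {"tx": -20, "ty": 337, "tz": 147}, {"tx": -20, "ty": 337, "tz": 147}])

```text
invalid input
```

```bash
python3 - <<'E'
from h import *
s=env.state();c=env.calibration('wrist');p,d=env.snapshot('wrist');print(s['tool_pos'],s['qvel'].round(3),s['orientation'].round(4))
cv2.imwrite('pics/w0.png',p);np.save('w0.npy',d);np.save('w0T.npy',c['T'])
for t in("post_40_mid","post_58_mid","post_76_mid","post_94_mid","seat_1","v_block_mid","nozzle_mid"):
    for q in env.cut_out(t,'wrist'):
        P=cloud(c,d,q['pixels']); v,u=np.nonzero(q['pixels']);g=plane(c,np.c_[u,v],.006)
        x=cyl(P,c['T'][:3,3],.1)[0] if 'post' in t else 0
        print(t,round(q['score'],2),[round(float(x)) for x in q['bbox']],'zmax',np.percentile(P[:,2],90).round(4),'c',P.mean(0).round(4)[:2],'pl',((g.min(0)+g.max(0))/2)[:2].round(4),g.mean(0)[:2].round(4))
E
```

```text
[ 0.35351215 -0.23669606  0.34121333] [-0.473 -0.255 -0.487  0.019 -0.079  0.217  0.102] [-0.004   0.7071  0.0036  0.7071]
post_58_mid 0.87 [327, 51, 34, 32] zmax 0.0586 c [ 0.435  -0.1217] pl [ 0.4437 -0.1175] [ 0.444  -0.1175]
post_76_mid 0.79 [323, 143, 33, 34] zmax 0.0765 c [ 0.4332 -0.2237] pl [ 0.4451 -0.2337] [ 0.4452 -0.2332]
seat_1 0.81 [466, 11, 43, 22] zmax 0.0072 c [ 0.6095 -0.0659] pl [ 0.6093 -0.068 ] [ 0.6095 -0.0659]
v_block_mid 0.96 [417, 144, 57, 45] zmax 0.0299 c [ 0.5634 -0.2299] pl [ 0.5732 -0.2335] [ 0.5709 -0.2324]
```

View pics/w0.png

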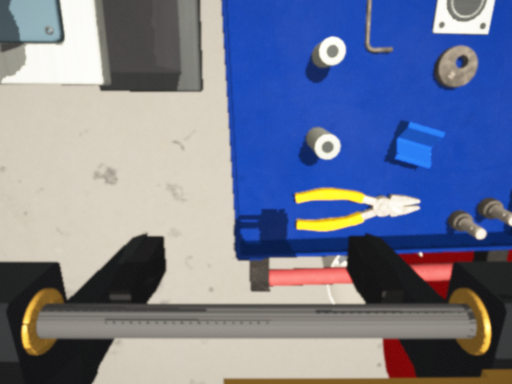

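The arm was still moving in this wrist view, which shows the 58 post at (329,51), the 76 post at (323,143) and the blue V decoy at (417,144). The move was refused because every row needs a yaw value, so I'll send it again.

send_rows(motion=[{"tx": -8, "ty": 38, "tz": 19, "yaw": 0}, {"tx": -16, "ty": 76, "tz": 38, "yaw": 0}, {"tx": -24, "ty": 114, "tz": 57, "yaw": 0}, {"tx": -32, "ty": 152, "tz": 76, "yaw": 0}, {"tx": -40, "ty": 190, "tz": 95, "yaw": 0}, {"tx": -48, "ty": 228, "tz": 114, "yaw": 0}, {"tx": -56, "ty": 266, "tz": 133, "yaw": 0}, {"tx": -59, "ty": 297, "tz": 147, "yaw": 0}, {"tx": -59, "ty": 297, "tz": 147, "yaw": 0}, {"tx": -59, "ty": 297, "tz": 147, "yaw": 0}])

```text
time_s: 3.5
tool_pos: [0.4987, 0.0572, 0.3987]
orientation: [-0.001, 0.708, 0.001, 0.706]
ft_force: [-0.2, -0.4, 0.2]
width: 0.0879
```

```bash
cat > look.py <<'E'
from h import *
import sys
def look(name,ts=("post_40_mid","post_58_mid","post_76_mid","post_94_mid","seat_1","v_block_mid","nozzle_mid")):
    s=env.state();c=env.calibration('wrist');p,d=env.snapshot('wrist');print(s['tool_pos'].round(4),abs(s['qvel']).max().round(3),s['orientation'].round(4))
    cv2.imwrite(f'pics/{name}.png',p);np.save(name+'.npy',d);np.save(name+'T.npy',c['T'])
    for t in ts:
        for q in env.cut_out(t,'wrist'):
            P=cloud(c,d,q['pixels']); v,u=np.nonzero(q['pixels']);zt=np.percentile(P[:,2],90)
            top=P[P[:,2]>zt-.004];g=plane(c,np.c_[u,v],.006)
            print(t,round(q['score'],2),[round(float(x)) for x in q['bbox']],'ztop',zt.round(4),'topmid',((top.min(0)+top.max(0))/2).round(4)[:2],'topmean',top.mean(0)[:2].round(4),'pl',((g.min(0)+g.max(0))/2)[:2].round(4))
E
python3 -c "from look import *;look('w1')"
```

```text
[0.4987 0.0572 0.3987] 0.027 [-0.0008  0.7078  0.0009  0.7064]
post_40_mid 0.96 [219, 90, 22, 23] ztop 0.0408 topmid [0.4465 0.13  ] topmean [0.4468 0.1302] pl [0.4436 0.129 ]
post_40_mid 0.78 [175, 122, 25, 27] ztop 0.0407 topmid [0.3802 0.0844] topmean [0.3805 0.0842] pl [0.376 0.081]
post_58_mid 0.88 [217, 249, 20, 32] ztop 0.0582 topmid [ 0.4379 -0.12  ] topmean [ 0.4377 -0.1195] pl [ 0.4325 -0.1346]
post_58_mid 0.27 [331, 112, 31, 37] ztop 0.0072 topmid [0.6116 0.0956] topmean [0.6113 0.0959] pl [0.6112 0.0958]
post_76_mid 0.55 [220, 296, 16, 16] ztop 0.0367 topmid [ 0.4365 -0.2139] topmean [ 0.4365 -0.2129] pl [ 0.4358 -0.2234]
seat_1 0.9 [335, 60, 33, 39] ztop 0.0071 topmid [0.6113 0.1705] topmean [0.6111 0.1702] pl [0.6112 0.1704]
seat_1 0.6 [323, 207, 33, 28] ztop 0.0071 topmid [ 0.6097 -0.0544] topmean [ 0.6092 -0.0541] pl [ 0.6095 -0.0535]
seat_1 0.59 [332, 114, 34, 35] ztop 0.0072 topmid [0.6104 0.095 ] topmean [0.6103 0.0954] pl [0.6102 0.095 ]
seat_1 0.56 [327, 162, 35, 28] ztop 0.0071 topmid [0.6107 0.0205] topmean [0.6102 0.0205] pl [0.6102 0.0207]
v_block_mid 0.89 [340, 11, 42, 22] ztop 0.0299 topmid [0.608  0.2284] topmean [0.608 0.228] pl [0.6119 0.2337]
v_block_mid 0.79 [296, 294, 31, 18] ztop 0.0297 topmid [ 0.5713 -0.2115] topmean [ 0.5708 -0.2102] pl [ 0.5702 -0.2181]
nozzle_mid 0.74 [212, 170, 18, 24] ztop 0.0577 topmid [0.4348 0.0178] topmean [0.4344 0.018 ] pl [0.4287 0.0085]
```

View pics/w1.png

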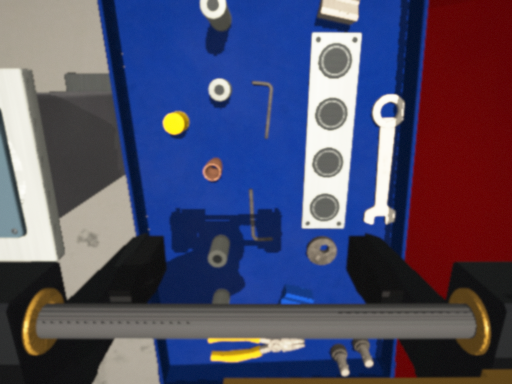

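Wrist view: the seats are at (335,60), (332,114), (327,162) and (323,207), with the steel V-block at (340,11) by the first one, so the tallest post goes on the +y seat. Plain steel posts: the 94 at (215,12), the 40 at (219,90), the 58 at (217,249) and the 76 at (220,296). The yellow look-alike at (175,122) and the blue V at (296,294) are not wanted. The measured tops, .041 and .058, match the heights. The 3x crops above already confirmed the colours.

I'll start with the 94 post.

send_rows(motion=[{"tx": 30, "ty": 24, "tz": -7, "yaw": 0}, {"tx": 62, "ty": 48, "tz": -14, "yaw": 0}, {"tx": 94, "ty": 72, "tz": -21, "yaw": 0}, {"tx": 126, "ty": 96, "tz": -28, "yaw": 0}, {"tx": 158, "ty": 120, "tz": -35, "yaw": 0}, {"tx": 190, "ty": 144, "tz": -42, "yaw": 0}, {"tx": 215, "ty": 160, "tz": -48, "yaw": 0}, {"tx": 229, "ty": 167, "tz": -50, "yaw": 0}, {"tx": 229, "ty": 167, "tz": -50, "yaw": 0}, {"tx": 229, "ty": 167, "tz": -50, "yaw": 0}])

```text
time_s: 4.9
tool_pos: [0.4486, 0.2238, 0.1707]
orientation: [-0.0, 0.707, 0.0, 0.707]
ft_force: [0.1, 0.3, -0.1]
width: 0.0877
```

```bash
python3 -c "
from look import *;look('w2',('post_94_mid','seat_1'))"
```

```text
[0.4486 0.2238 0.1707] 0.019 [-5.000e-04  7.073e-01  3.000e-04  7.069e-01]
post_94_mid 0.97 [255, 198, 46, 72] ztop 0.0943 topmid [0.4477 0.2243] topmean [0.4479 0.2252] pl [0.4473 0.2052]
seat_1 0.91 [428, 231, 51, 42] ztop 0.0068 topmid [0.6113 0.1705] topmean [0.6106 0.1714] pl [0.6107 0.1708]
seat_1 0.7 [401, 361, 32, 41] ztop 0.0066 topmid [0.5609 0.1044] topmean [0.6013 0.0179] pl [0.6036 0.0204]
seat_1 0.67 [436, 289, 12, 13] ztop 0.0068 topmid [0.6277 0.1088] topmean [0.628  0.1089] pl [0.6273 0.1091]
```

send_rows(motion=[{"tx": 25, "ty": 0, "tz": 0, "yaw": 0}, {"tx": 50, "ty": 0.5, "tz": -0.5, "yaw": 0}, {"tx": 70, "ty": 0.5, "tz": -0.5, "yaw": 0}, {"tx": 88, "ty": 0.5, "tz": -0.5, "yaw": 0}, {"tx": 100, "ty": 0.5, "tz": -0.5, "yaw": 0}, {"tx": 108, "ty": 0.5, "tz": -0.5, "yaw": 0}, {"tx": 108, "ty": 0.5, "tz": -0.5, "yaw": 0}, {"tx": 108, "ty": 0.5, "tz": -0.5, "yaw": 0}, {"tx": 108, "ty": 0.5, "tz": -0.5, "yaw": 0}, {"tx": 108, "ty": 0.5, "tz": -0.5, "yaw": 0}])

```text
time_s: 6.05
tool_pos: [0.4493, 0.2243, 0.064]
orientation: [0.0, 0.706, 0.0, 0.708]
ft_force: [0.3, 0.2, -0.3]
width: 0.0881
```

send_rows(motion=[{"tx": 0, "ty": 0, "tz": 0, "yaw": 0}, {"tx": 0, "ty": 0, "tz": 0, "yaw": 0}, {"tx": 0, "ty": 0, "tz": 0, "yaw": 0}, {"tx": 0, "ty": 0, "tz": 0, "yaw": 0}, {"tx": 0, "ty": 0, "tz": 0, "yaw": 0}, {"tx": 0, "ty": 0, "tz": 0, "yaw": 0}, {"tx": 0, "ty": 0, "tz": 0, "yaw": 0}, {"tx": 0, "ty": 0, "tz": 0, "yaw": 0}, {"tx": 0, "ty": 0, "tz": 0, "yaw": 0}, {"tx": 0, "ty": 0, "tz": 0, "yaw": 0}], claw=20, newtons=30)

```text
time_s: 7.05
tool_pos: [0.4492, 0.2243, 0.064]
orientation: [0.0, 0.706, 0.0, 0.708]
ft_force: [-0.4, 0.4, 0.6]
width: 0.0293
```

send_rows(motion=[{"tx": -20, "ty": 0, "tz": 0, "yaw": 0}, {"tx": -45, "ty": 0, "tz": 0, "yaw": 0}, {"tx": -60, "ty": -5, "tz": 15, "yaw": 0}, {"tx": -60, "ty": -15, "tz": 45, "yaw": 0}, {"tx": -60, "ty": -25, "tz": 77, "yaw": 0}, {"tx": -60, "ty": -36, "tz": 109, "yaw": 0}, {"tx": -60, "ty": -46, "tz": 140, "yaw": 0}, {"tx": -60, "ty": -53.5, "tz": 162, "yaw": 0}, {"tx": -60, "ty": -53.5, "tz": 162, "yaw": 0}, {"tx": -60, "ty": -53.5, "tz": 162, "yaw": 0}])

```text
time_s: 8.05
tool_pos: [0.6104, 0.1705, 0.1236]
orientation: [0.0, 0.707, -0.0, 0.707]
ft_force: [-0.1, 0.1, -1.9]
width: 0.0294
```

```bash
python3 -c "
from look import *;look('w3',('post_94_mid','seat_1'))"
```

```text
[0.6104 0.1705 0.1236] 0.029 [ 5.000e-04  7.069e-01 -1.000e-04  7.073e-01]
post_94_mid 0.57 [258, 283, 82, 160] ztop 0.1534 topmid [0.6103 0.1736] topmean [0.6102 0.1723] pl [0.6096 0.0902]
seat_1 0.86 [256, 366, 58, 24] ztop 0.0066 topmid [0.6093 0.0767] topmean [0.6103 0.0131] pl [0.6094 0.0093]
seat_1 0.57 [256, 188, 67, 51] ztop 0.0068 topmid [0.6114 0.1745] topmean [0.6116 0.1766] pl [0.6114 0.1744]
seat_1 0.3 [35, 371, 36, 25] ztop 0.0443 topmid [0.4958 0.1079] topmean [0.4539 0.0506] pl [0.4074 0.0028]
```

send_rows(motion=[{"tx": 12, "ty": 0, "tz": 0, "yaw": 0}, {"tx": 25, "ty": 0, "tz": 0.5, "yaw": 0}, {"tx": 36, "ty": 0, "tz": 0.5, "yaw": 0}, {"tx": 44, "ty": 0, "tz": 0.5, "yaw": 0}, {"tx": 49, "ty": 0, "tz": 0.5, "yaw": 0}, {"tx": 52, "ty": 0, "tz": 0.5, "yaw": 0}, {"tx": 52.5, "ty": 0, "tz": 0.5, "yaw": 0}, {"tx": 52.5, "ty": 0, "tz": 0.5, "yaw": 0}, {"tx": 52.5, "ty": 0, "tz": 0.5, "yaw": 0}, {"tx": 52.5, "ty": 0, "tz": 0.5, "yaw": 0}])

```text
time_s: 9.2
tool_pos: [0.6105, 0.1716, 0.072]
orientation: [-0.0, 0.707, 0.001, 0.708]
ft_force: [0.3, -1.0, -1.8]
width: 0.0292
```

send_rows(motion=[{"tx": 0.5, "ty": 0, "tz": 0, "yaw": 0}, {"tx": 1, "ty": 0, "tz": 0, "yaw": 0}, {"tx": 1.5, "ty": 0, "tz": 0, "yaw": 0}, {"tx": 2, "ty": 0, "tz": 0, "yaw": 0}, {"tx": 2, "ty": 0, "tz": 0, "yaw": 0}, {"tx": 2, "ty": 0, "tz": 0, "yaw": 0}, {"tx": 2, "ty": 0, "tz": 0, "yaw": 0}, {"tx": 2, "ty": 0, "tz": 0, "yaw": 0}, {"tx": 2, "ty": 0, "tz": 0, "yaw": 0}, {"tx": 2, "ty": 0, "tz": 0, "yaw": 0}])

```text
time_s: 10.2
tool_pos: [0.6105, 0.1716, 0.0701]
orientation: [-0.0, 0.707, 0.001, 0.708]
ft_force: [-0.8, 0.4, -0.4]
width: 0.0293
```

send_rows(motion=[{"tx": 0, "ty": 0, "tz": 0, "yaw": 0}, {"tx": 0, "ty": 0, "tz": 0, "yaw": 0}, {"tx": 0, "ty": 0, "tz": 0, "yaw": 0}, {"tx": 0, "ty": 0, "tz": 0, "yaw": 0}, {"tx": 0, "ty": 0, "tz": 0, "yaw": 0}, {"tx": 0, "ty": 0, "tz": 0, "yaw": 0}, {"tx": 0, "ty": 0, "tz": 0, "yaw": 0}, {"tx": -10, "ty": 0, "tz": 0, "yaw": 0}, {"tx": -40, "ty": 0, "tz": 0, "yaw": 0}, {"tx": -80, "ty": 0, "tz": 0, "yaw": 0}], claw=80)

```text
time_s: 11.2
tool_pos: [0.6093, 0.1711, 0.15]
orientation: [-0.001, 0.708, 0.001, 0.707]
ft_force: [1.0, -0.0, -0.3]
width: 0.0799
```

send_rows(motion=[{"tx": -15, "ty": -25, "tz": -10, "yaw": 0}, {"tx": -20, "ty": -66, "tz": -28, "yaw": 0}, {"tx": -20, "ty": -107, "tz": -46, "yaw": 0}, {"tx": -20, "ty": -148, "tz": -64, "yaw": 0}, {"tx": -20, "ty": -189, "tz": -82, "yaw": 0}, {"tx": -20, "ty": -230, "tz": -100, "yaw": 0}, {"tx": -20, "ty": -271, "tz": -118, "yaw": 0}, {"tx": -20, "ty": -312, "tz": -136, "yaw": 0}, {"tx": -20, "ty": -353, "tz": -154, "yaw": 0}, {"tx": -20, "ty": -385, "tz": -168, "yaw": 0}])

```text
time_s: 12.2
tool_pos: [0.4406, -0.2168, 0.171]
orientation: [-0.0, 0.708, -0.001, 0.707]
ft_force: [0.8, 0.0, 0.1]
width: 0.0796
```

```bash
python3 - <<'E'
from look import *
import time
env.snapshot('side');env.snapshot('side')
look('w4',('post_76_mid','post_58_mid'))
E
```

```text
[ 0.4394 -0.2196  0.1705] 0.07 [ 0.0013  0.7082 -0.0033  0.706 ]
post_76_mid 0.68 [252, 198, 42, 62] ztop 0.0764 topmid [ 0.4357 -0.2261] topmean [ 0.4362 -0.2253] pl [ 0.4342 -0.2415]
post_58_mid 0.56 [254, 52, 43, 49] ztop 0.0587 topmid [ 0.438  -0.1208] topmean [ 0.4381 -0.1206] pl [ 0.4375 -0.1169]
```

send_rows(motion=[{"tx": 15, "ty": -4, "tz": -2, "yaw": 0}, {"tx": 40, "ty": -6.5, "tz": -3, "yaw": 0}, {"tx": 65, "ty": -6.5, "tz": -3, "yaw": 0}, {"tx": 88, "ty": -6.5, "tz": -3, "yaw": 0}, {"tx": 106, "ty": -6.5, "tz": -3, "yaw": 0}, {"tx": 118, "ty": -6.5, "tz": -3, "yaw": 0}, {"tx": 121.5, "ty": -6.5, "tz": -3, "yaw": 0}, {"tx": 121.5, "ty": -6.5, "tz": -3, "yaw": 0}, {"tx": 121.5, "ty": -6.5, "tz": -3, "yaw": 0}, {"tx": 121.5, "ty": -6.5, "tz": -3, "yaw": 0}])

```text
time_s: 13.45
tool_pos: [0.44, -0.2202, 0.0501]
orientation: [-0.001, 0.707, 0.001, 0.707]
ft_force: [-0.3, 0.5, 0.8]
width: 0.0801
```

send_rows(motion=[{"tx": 0, "ty": 0, "tz": 0, "yaw": 0}, {"tx": 0, "ty": 0, "tz": 0, "yaw": 0}, {"tx": 0, "ty": 0, "tz": 0, "yaw": 0}, {"tx": 0, "ty": 0, "tz": 0, "yaw": 0}, {"tx": 0, "ty": 0, "tz": 0, "yaw": 0}, {"tx": 0, "ty": 0, "tz": 0, "yaw": 0}, {"tx": 0, "ty": 0, "tz": 0, "yaw": 0}, {"tx": 0, "ty": 0, "tz": 0, "yaw": 0}, {"tx": 0, "ty": 0, "tz": 0, "yaw": 0}, {"tx": 0, "ty": 0, "tz": 0, "yaw": 0}], claw=20, newtons=30)

```text
time_s: 14.45
tool_pos: [0.4401, -0.2201, 0.05]
orientation: [-0.001, 0.707, 0.001, 0.707]
ft_force: [-0.4, 0.5, -1.9]
width: 0.029
```

send_rows(motion=[{"tx": -20, "ty": 0, "tz": 0, "yaw": 0}, {"tx": -45, "ty": 0, "tz": 0, "yaw": 0}, {"tx": -75, "ty": 0, "tz": 0, "yaw": 0}, {"tx": -90, "ty": 15, "tz": 10, "yaw": 0}, {"tx": -90, "ty": 45, "tz": 26, "yaw": 0}, {"tx": -90, "ty": 80, "tz": 45, "yaw": 0}, {"tx": -90, "ty": 115, "tz": 64, "yaw": 0}, {"tx": -90, "ty": 150, "tz": 83, "yaw": 0}, {"tx": -90, "ty": 185, "tz": 102, "yaw": 0}, {"tx": -90, "ty": 220, "tz": 120, "yaw": 0}])

```text
time_s: 15.45
tool_pos: [0.5602, 0.0017, 0.1399]
orientation: [-0.001, 0.707, 0.001, 0.708]
ft_force: [0.5, -0.5, -1.7]
width: 0.0295
```

```bash
python3 - <<'E'
from look import *
for _ in range(8):
    env.snapshot('side');s=env.state();print(s['time_s'],s['tool_pos'].round(4))
look('w5',('post_76_mid','seat_1'))
E
```

```text
15.5 [0.5629 0.0102 0.141 ]
15.55 [0.5616 0.0075 0.1408]
15.6 [0.5603 0.0038 0.1402]
15.65 [0.5595 0.0012 0.1398]
15.7 [ 5.591e-01 -5.000e-04  1.396e-01]
15.75 [ 0.5589 -0.0013  0.1396]
15.8 [ 0.5589 -0.0016  0.1397]
15.85 [ 0.559  -0.0016  0.1398]
[ 0.559  -0.0016  0.1398] 0.004 [-5.000e-04  7.070e-01 -5.000e-04  7.072e-01]
post_76_mid 0.91 [255, 291, 77, 147] ztop 0.1657 topmid [ 0.5587 -0.0073] topmean [ 0.5586 -0.0097] pl [ 0.558  -0.1035]
seat_1 0.93 [316, 241, 58, 47] ztop 0.0067 topmid [ 0.6077 -0.032 ] topmean [ 0.6165 -0.0459] pl [ 0.6111 -0.0505]
seat_1 0.86 [328, 55, 70, 74] ztop 0.0068 topmid [0.6109 0.0955] topmean [0.6109 0.0958] pl [0.6108 0.0954]
seat_1 0.74 [322, 159, 66, 64] ztop 0.0068 topmid [0.6101 0.0203] topmean [0.6101 0.0208] pl [0.6099 0.0205]
```

View pics/w5.png

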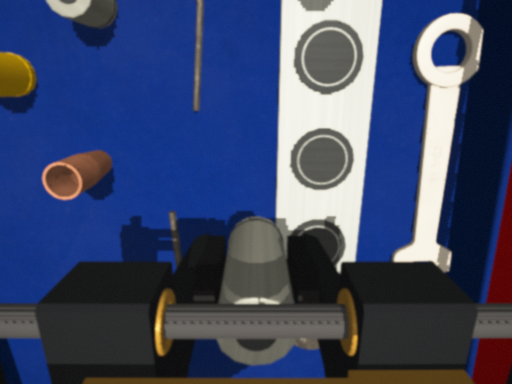

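The post is held upright but sits 5.8 mm towards -y in the jaws, because the arm overshot. I'll correct for that when placing it.

send_rows(motion=[{"tx": 0, "ty": 15, "tz": 8, "yaw": 0}, {"tx": 0, "ty": 40, "tz": 20, "yaw": 0}, {"tx": 0, "ty": 65, "tz": 33, "yaw": 0}, {"tx": 5, "ty": 88, "tz": 44, "yaw": 0}, {"tx": 18, "ty": 100, "tz": 50, "yaw": 0}, {"tx": 33, "ty": 103, "tz": 51.5, "yaw": 0}, {"tx": 43, "ty": 103, "tz": 51.5, "yaw": 0}, {"tx": 50, "ty": 103, "tz": 51.5, "yaw": 0}, {"tx": 52, "ty": 103, "tz": 51.5, "yaw": 0}, {"tx": 52, "ty": 103, "tz": 51.5, "yaw": 0}])

```text
time_s: 17.0
tool_pos: [0.6106, 0.101, 0.0877]
orientation: [-0.0, 0.707, -0.001, 0.707]
ft_force: [0.0, -0.1, -2.0]
width: 0.0292
```

```bash
python3 - <<'E'
from look import *
for _ in range(4): env.snapshot('side')
look('w6',('post_76_mid','seat_1'))
E
```

```text
[0.6112 0.1018 0.0886] 0.002 [-4.000e-04  7.064e-01 -2.000e-04  7.078e-01]
post_76_mid 0.58 [254, 289, 78, 149] ztop 0.1145 topmid [0.6107 0.0961] topmean [0.6107 0.094 ] pl [0.6105 0.0356]
seat_1 0.93 [254, 374, 48, 12] ztop 0.0063 topmid [0.61   0.0405] topmean [ 0.61   -0.0327] pl [ 0.61   -0.0333]
seat_1 0.79 [256, 209, 72, 56] ztop 0.0067 topmid [0.6107 0.1004] topmean [0.6109 0.1032] pl [0.6107 0.1003]
seat_1 0.63 [260, 68, 56, 23] ztop 0.0069 topmid [0.6145 0.1891] topmean [0.6163 0.1911] pl [0.6145 0.1893]
```

Down 32.5 mm to z .056, then release.

send_rows(motion=[{"tx": 8, "ty": 0, "tz": 0, "yaw": 0}, {"tx": 17, "ty": 0, "tz": 0, "yaw": 0}, {"tx": 24, "ty": 0, "tz": 0, "yaw": 0}, {"tx": 28, "ty": 0, "tz": 0, "yaw": 0}, {"tx": 30.5, "ty": 0, "tz": 0, "yaw": 0}, {"tx": 31.5, "ty": 0, "tz": 0, "yaw": 0}, {"tx": 32.5, "ty": 0, "tz": 0, "yaw": 0}, {"tx": 32.5, "ty": 0, "tz": 0, "yaw": 0}, {"tx": 32.5, "ty": 0, "tz": 0, "yaw": 0}, {"tx": 32.5, "ty": 0, "tz": 0, "yaw": 0}])

```text
time_s: 18.35
tool_pos: [0.6112, 0.102, 0.0561]
orientation: [-0.0, 0.706, -0.0, 0.708]
ft_force: [0.1, -0.5, -1.9]
width: 0.0293
```

send_rows(motion=[{"tx": 0.5, "ty": 0, "tz": 0, "yaw": 0}, {"tx": 1, "ty": 0, "tz": 0, "yaw": 0}, {"tx": 1, "ty": 0, "tz": 0, "yaw": 0}, {"tx": 1, "ty": 0, "tz": 0, "yaw": 0}, {"tx": 1, "ty": 0, "tz": 0, "yaw": 0}, {"tx": 1, "ty": 0, "tz": 0, "yaw": 0}, {"tx": 1, "ty": 0, "tz": 0, "yaw": 0}, {"tx": 1, "ty": 0, "tz": 0, "yaw": 0}, {"tx": 1, "ty": 0, "tz": 0, "yaw": 0}, {"tx": 1, "ty": 0, "tz": 0, "yaw": 0}])

```text
time_s: 19.35
tool_pos: [0.6112, 0.102, 0.056]
orientation: [-0.001, 0.706, -0.0, 0.708]
ft_force: [-2.6, -0.9, 7.4]
width: 0.0291
```

send_rows(motion=[{"tx": 0, "ty": 0, "tz": 0, "yaw": 0}, {"tx": 0, "ty": 0, "tz": 0, "yaw": 0}, {"tx": 0, "ty": 0, "tz": 0, "yaw": 0}, {"tx": 0, "ty": 0, "tz": 0, "yaw": 0}, {"tx": 0, "ty": 0, "tz": 0, "yaw": 0}, {"tx": 0, "ty": 0, "tz": 0, "yaw": 0}, {"tx": -10, "ty": 0, "tz": 0, "yaw": 0}, {"tx": -40, "ty": 0, "tz": 0, "yaw": 0}, {"tx": -75, "ty": 0, "tz": 0, "yaw": 0}, {"tx": -95, "ty": 0, "tz": 0, "yaw": 0}], claw=80)

```text
time_s: 20.35
tool_pos: [0.6121, 0.1028, 0.1543]
orientation: [-0.0, 0.705, 0.0, 0.709]
ft_force: [-0.3, 0.3, -0.9]
width: 0.0801
```

send_rows(motion=[{"tx": 0, "ty": -20, "tz": -15, "yaw": 0}, {"tx": 0, "ty": -50, "tz": -39, "yaw": 0}, {"tx": 0, "ty": -82, "tz": -64, "yaw": 0}, {"tx": 0, "ty": -114, "tz": -89, "yaw": 0}, {"tx": 0, "ty": -146, "tz": -114, "yaw": 0}, {"tx": 0, "ty": -178, "tz": -139, "yaw": 0}, {"tx": 0, "ty": -205, "tz": -160, "yaw": 0}, {"tx": 0, "ty": -223, "tz": -174, "yaw": 0}, {"tx": 0, "ty": -223, "tz": -174, "yaw": 0}, {"tx": 0, "ty": -223, "tz": -174, "yaw": 0}])

```text
time_s: 21.35
tool_pos: [0.4388, -0.1203, 0.1541]
orientation: [-0.0, 0.705, -0.0, 0.709]
ft_force: [0.5, 1.0, 0.3]
width: 0.0802
```

```bash
python3 - <<'E'
from look import *
for _ in range(5): env.snapshot('side')
look('w7',('post_58_mid','nozzle_mid'))
E
```

```text
[ 0.439  -0.1193  0.1536] 0.005 [-0.0008  0.705   0.0009  0.7092]
post_58_mid 0.91 [255, 194, 41, 60] ztop 0.0584 topmid [ 0.4379 -0.1204] topmean [ 0.4378 -0.1198] pl [ 0.4382 -0.1313]
```

send_rows(motion=[{"tx": 15, "ty": -1, "tz": -1, "yaw": 0}, {"tx": 38, "ty": -1, "tz": -1, "yaw": 0}, {"tx": 61, "ty": -1, "tz": -1, "yaw": 0}, {"tx": 84, "ty": -1, "tz": -1, "yaw": 0}, {"tx": 100, "ty": -1, "tz": -1, "yaw": 0}, {"tx": 110, "ty": -1, "tz": -1, "yaw": 0}, {"tx": 113.5, "ty": -1, "tz": -1, "yaw": 0}, {"tx": 113.5, "ty": -1, "tz": -1, "yaw": 0}, {"tx": 113.5, "ty": -1, "tz": -1, "yaw": 0}, {"tx": 113.5, "ty": -1, "tz": -1, "yaw": 0}])

```text
time_s: 22.75
tool_pos: [0.4386, -0.121, 0.0406]
orientation: [-0.001, 0.705, 0.0, 0.709]
ft_force: [0.0, 0.1, -0.1]
width: 0.0805
```

send_rows(motion=[{"tx": 0, "ty": 0, "tz": 0, "yaw": 0}, {"tx": 0, "ty": 0, "tz": 0, "yaw": 0}, {"tx": 0, "ty": 0, "tz": 0, "yaw": 0}, {"tx": 0, "ty": 0, "tz": 0, "yaw": 0}, {"tx": 0, "ty": 0, "tz": 0, "yaw": 0}, {"tx": 0, "ty": 0, "tz": 0, "yaw": 0}, {"tx": 0, "ty": 0, "tz": 0, "yaw": 0}, {"tx": 0, "ty": 0, "tz": 0, "yaw": 0}, {"tx": 0, "ty": 0, "tz": 0, "yaw": 0}, {"tx": 0, "ty": 0, "tz": 0, "yaw": 0}], claw=20, newtons=30)

```text
time_s: 23.75
tool_pos: [0.4385, -0.121, 0.0405]
orientation: [-0.001, 0.705, 0.0, 0.709]
ft_force: [-0.6, -0.5, -0.5]
width: 0.0298
```

send_rows(motion=[{"tx": -20, "ty": 0, "tz": 0, "yaw": 0}, {"tx": -45, "ty": 0, "tz": 0, "yaw": 0}, {"tx": -65, "ty": 10, "tz": 12, "yaw": 0}, {"tx": -75, "ty": 36, "tz": 44, "yaw": 0}, {"tx": -75, "ty": 64, "tz": 78, "yaw": 0}, {"tx": -75, "ty": 92, "tz": 112, "yaw": 0}, {"tx": -75, "ty": 118, "tz": 144, "yaw": 0}, {"tx": -75, "ty": 141.5, "tz": 172, "yaw": 0}, {"tx": -75, "ty": 141.5, "tz": 172, "yaw": 0}, {"tx": -75, "ty": 141.5, "tz": 172, "yaw": 0}])

```text
time_s: 24.75
tool_pos: [0.6095, 0.0215, 0.1159]
orientation: [-0.001, 0.705, 0.001, 0.709]
ft_force: [-0.2, -0.6, -2.9]
width: 0.0291
```

```bash
python3 - <<'E'
from look import *
for _ in range(5): env.snapshot('side')
look('w8',('post_58_mid','seat_1'))
E
```

```text
[0.6091 0.0195 0.1164] 0.007 [-5.000e-04  7.051e-01 -4.000e-04  7.091e-01]
post_58_mid 0.65 [255, 259, 75, 91] ztop 0.1339 topmid [0.6088 0.0327] topmean [0.609  0.0269] pl [ 0.6093 -0.0335]
seat_1 0.95 [255, 192, 70, 59] ztop 0.0068 topmid [0.6104 0.0232] topmean [0.6106 0.0238] pl [0.6103 0.0233]
seat_1 0.91 [257, 86, 73, 75] ztop 0.0066 topmid [0.611 0.095] topmean [0.6056 0.0949] pl [0.611 0.095]
seat_1 0.62 [256, 2, 28, 4] ztop 0.0065 topmid [0.6109 0.1471] topmean [0.6109 0.147 ] pl [0.6109 0.1468]
seat_1 0.56 [17, 207, 33, 44] ztop 0.0373 topmid [0.4446 0.0173] topmean [0.4463 0.0175] pl [0.4312 0.0109]
```

View pics/w8.png

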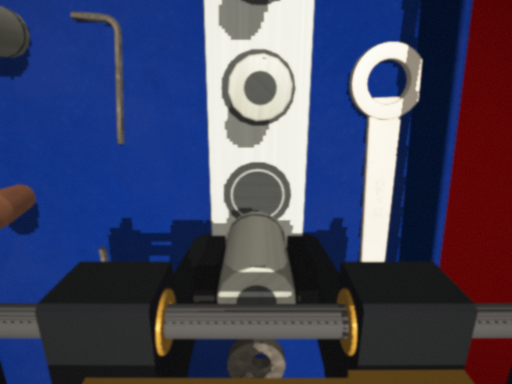

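The 76 post stands well centred on its seat at (258,88). The 58 post hangs above the next seat at (257,190), so I'll lower it.

send_rows(motion=[{"tx": 12, "ty": 1, "tz": 1.5, "yaw": 0}, {"tx": 28, "ty": 1, "tz": 1.5, "yaw": 0}, {"tx": 44, "ty": 1, "tz": 1.5, "yaw": 0}, {"tx": 56, "ty": 1, "tz": 1.5, "yaw": 0}, {"tx": 64, "ty": 1, "tz": 1.5, "yaw": 0}, {"tx": 68, "ty": 1, "tz": 1.5, "yaw": 0}, {"tx": 69.5, "ty": 1, "tz": 1.5, "yaw": 0}, {"tx": 70, "ty": 1, "tz": 1.5, "yaw": 0}, {"tx": 70.5, "ty": 1, "tz": 1.5, "yaw": 0}, {"tx": 70.5, "ty": 1, "tz": 1.5, "yaw": 0}])

```text
time_s: 26.15
tool_pos: [0.6119, 0.0211, 0.0466]
orientation: [-0.0, 0.705, 0.0, 0.71]
ft_force: [-0.0, 0.6, -1.2]
width: 0.0289
```

send_rows(motion=[{"tx": 0.5, "ty": 0, "tz": 0, "yaw": 0}, {"tx": 0.5, "ty": 0, "tz": 0, "yaw": 0}, {"tx": 0.5, "ty": 0, "tz": 0, "yaw": 0}, {"tx": 0.5, "ty": 0, "tz": 0, "yaw": 0}, {"tx": 0.5, "ty": 0, "tz": 0, "yaw": 0}, {"tx": 0.5, "ty": 0, "tz": 0, "yaw": 0}, {"tx": 0.5, "ty": 0, "tz": 0, "yaw": 0}, {"tx": 0.5, "ty": 0, "tz": 0, "yaw": 0}, {"tx": 0.5, "ty": 0, "tz": 0, "yaw": 0}, {"tx": 0.5, "ty": 0, "tz": 0, "yaw": 0}])

```text
time_s: 27.15
tool_pos: [0.6119, 0.0211, 0.0466]
orientation: [-0.001, 0.705, -0.0, 0.71]
ft_force: [-3.4, -0.4, 5.8]
width: 0.0298
```

send_rows(motion=[{"tx": 0, "ty": 0, "tz": 0, "yaw": 0}, {"tx": 0, "ty": 0, "tz": 0, "yaw": 0}, {"tx": 0, "ty": 0, "tz": 0, "yaw": 0}, {"tx": 0, "ty": 0, "tz": 0, "yaw": 0}, {"tx": 0, "ty": 0, "tz": 0, "yaw": 0}, {"tx": 0, "ty": 0, "tz": 0, "yaw": 0}, {"tx": -10, "ty": 0, "tz": 0, "yaw": 0}, {"tx": -40, "ty": 0, "tz": 0, "yaw": 0}, {"tx": -75, "ty": 0, "tz": 0, "yaw": 0}, {"tx": -105, "ty": 0, "tz": 0, "yaw": 0}], claw=80)

```text
time_s: 28.15
tool_pos: [0.6114, 0.0214, 0.1538]
orientation: [-0.001, 0.704, 0.0, 0.71]
ft_force: [0.5, -0.6, 0.3]
width: 0.0801
```

send_rows(motion=[{"tx": 0, "ty": 10, "tz": -15, "yaw": 0}, {"tx": 0, "ty": 25, "tz": -38, "yaw": 0}, {"tx": 0, "ty": 45, "tz": -68, "yaw": 0}, {"tx": 0, "ty": 65, "tz": -98, "yaw": 0}, {"tx": 0, "ty": 85, "tz": -128, "yaw": 0}, {"tx": 0, "ty": 100, "tz": -152, "yaw": 0}, {"tx": 0, "ty": 108.5, "tz": -165, "yaw": 0}, {"tx": 0, "ty": 108.5, "tz": -165, "yaw": 0}, {"tx": 0, "ty": 108.5, "tz": -165, "yaw": 0}, {"tx": 0, "ty": 108.5, "tz": -165, "yaw": 0}])

```text
time_s: 29.15
tool_pos: [0.4478, 0.1289, 0.1525]
orientation: [0.0, 0.704, -0.001, 0.71]
ft_force: [0.3, -0.1, -0.4]
width: 0.0798
```

```bash
python3 - <<'E'
from look import *
for _ in range(5): env.snapshot('side')
look('w9',('post_40_mid','nozzle_mid'))
E
```

```text
[0.4467 0.1294 0.1523] 0.006 [-2.000e-04  7.042e-01 -2.000e-04  7.100e-01]
post_40_mid 0.84 [176, 240, 39, 54] ztop 0.0401 topmid [0.3898 0.1051] topmean [0.3874 0.0869] pl [0.3792 0.076 ]
post_40_mid 0.77 [254, 187, 40, 52] ztop 0.0405 topmid [0.4466 0.1304] topmean [0.4465 0.1309] pl [0.4467 0.1241]
nozzle_mid 0.72 [241, 317, 31, 63] ztop 0.0573 topmid [0.4344 0.0809] topmean [0.4342 0.0133] pl [ 0.4316 -0.0058]
```

View pics/w9.png

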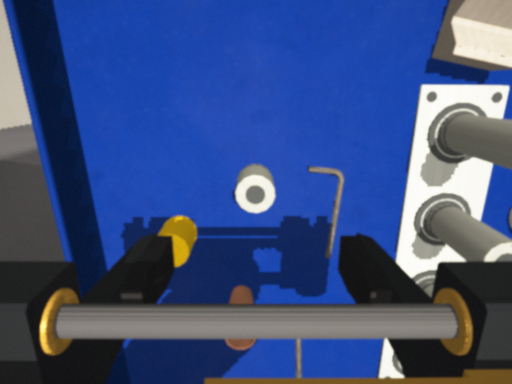

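The steel 40 post is at (254,190) directly below. The yellow look-alike at (176,240) is clear of the fingers, and I'll narrow the opening to 60 mm.

send_rows(motion=[{"tx": 15, "ty": 1, "tz": -0.7, "yaw": 0}, {"tx": 38, "ty": 1, "tz": -0.7, "yaw": 0}, {"tx": 61, "ty": 1, "tz": -0.7, "yaw": 0}, {"tx": 84, "ty": 1, "tz": -0.7, "yaw": 0}, {"tx": 103, "ty": 1, "tz": -0.7, "yaw": 0}, {"tx": 115, "ty": 1, "tz": -0.7, "yaw": 0}, {"tx": 120, "ty": 1, "tz": -0.7, "yaw": 0}, {"tx": 121, "ty": 1, "tz": -0.7, "yaw": 0}, {"tx": 121, "ty": 1, "tz": -0.7, "yaw": 0}, {"tx": 121, "ty": 1, "tz": -0.7, "yaw": 0}], claw=60)

```text
time_s: 30.55
tool_pos: [0.4472, 0.1308, 0.032]
orientation: [-0.0, 0.704, 0.0, 0.71]
ft_force: [-0.0, -0.7, -0.2]
width: 0.0599
```

send_rows(motion=[{"tx": 0, "ty": 0, "tz": 0, "yaw": 0}, {"tx": 0, "ty": 0, "tz": 0, "yaw": 0}, {"tx": 0, "ty": 0, "tz": 0, "yaw": 0}, {"tx": 0, "ty": 0, "tz": 0, "yaw": 0}, {"tx": 0, "ty": 0, "tz": 0, "yaw": 0}, {"tx": 0, "ty": 0, "tz": 0, "yaw": 0}, {"tx": 0, "ty": 0, "tz": 0, "yaw": 0}, {"tx": 0, "ty": 0, "tz": 0, "yaw": 0}, {"tx": 0, "ty": 0, "tz": 0, "yaw": 0}, {"tx": 0, "ty": 0, "tz": 0, "yaw": 0}], claw=20, newtons=30)

```text
time_s: 31.55
tool_pos: [0.4472, 0.1307, 0.0321]
orientation: [-0.0, 0.704, 0.0, 0.71]
ft_force: [-1.0, -0.5, 4.8]
width: 0.0293
```

send_rows(motion=[{"tx": -20, "ty": 0, "tz": 0, "yaw": 0}, {"tx": -50, "ty": 0, "tz": 0, "yaw": 0}, {"tx": -85, "ty": 0, "tz": 0, "yaw": 0}, {"tx": -110, "ty": -10, "tz": 5, "yaw": 0}, {"tx": -118, "ty": -35, "tz": 20, "yaw": 0}, {"tx": -120, "ty": -65, "tz": 40, "yaw": 0}, {"tx": -120, "ty": -95, "tz": 62, "yaw": 0}, {"tx": -120, "ty": -120, "tz": 82, "yaw": 0}, {"tx": -120, "ty": -135, "tz": 95, "yaw": 0}, {"tx": -120, "ty": -140, "tz": 100, "yaw": 0}])

```text
time_s: 32.55
tool_pos: [0.5469, -0.0116, 0.1525]
orientation: [0.001, 0.704, -0.001, 0.71]
ft_force: [0.2, 0.3, -0.8]
width: 0.0291
```

```bash
python3 - <<'E'
from look import *
for _ in range(5): env.snapshot('side')
look('w10',('post_40_mid','nozzle_mid'))
E
```

```text
[ 0.5452 -0.0076  0.1529] 0.005 [-0.0008  0.7041  0.0011  0.7101]
post_40_mid 0.91 [254, 261, 72, 86] ztop 0.161 topmid [ 0.545  -0.0044] topmean [ 0.5451 -0.0044] pl [ 0.5464 -0.0832]
post_40_mid 0.69 [30, 66, 60, 52] ztop 0.0404 topmid [0.3849 0.0837] topmean [0.3858 0.0831] pl [0.3736 0.0857]
nozzle_mid 0.9 [103, 164, 62, 49] ztop 0.0574 topmid [0.4356 0.0181] topmean [0.4353 0.018 ] pl [0.42   0.0096]
nozzle_mid 0.27 [363, 38, 81, 64] ztop 0.0825 topmid [0.6109 0.0955] topmean [0.6105 0.0956] pl [0.6266 0.1033]
```

send_rows(motion=[{"tx": 0, "ty": -12, "tz": 16, "yaw": 0}, {"tx": 0, "ty": -26, "tz": 36, "yaw": 0}, {"tx": 0, "ty": -40, "tz": 54, "yaw": 0}, {"tx": 5, "ty": -47, "tz": 64, "yaw": 0}, {"tx": 25, "ty": -47, "tz": 64, "yaw": 0}, {"tx": 50, "ty": -47, "tz": 64, "yaw": 0}, {"tx": 70, "ty": -47, "tz": 64, "yaw": 0}, {"tx": 83, "ty": -47, "tz": 64, "yaw": 0}, {"tx": 83, "ty": -47, "tz": 64, "yaw": 0}, {"tx": 83, "ty": -47, "tz": 64, "yaw": 0}])

```text
time_s: 33.95
tool_pos: [0.6107, -0.0545, 0.0711]
orientation: [-0.001, 0.704, 0.001, 0.71]
ft_force: [0.5, -0.9, -1.5]
width: 0.0293
```

```bash
python3 - <<'E'
from look import *
for _ in range(5): env.snapshot('side')
look('w11',('post_40_mid','seat_1'))
E
```

```text
[ 0.6111 -0.055   0.0716] 0.004 [-9.000e-04  7.034e-01  7.000e-04  7.108e-01]
post_40_mid 0.55 [256, 262, 75, 87] ztop 0.0797 topmid [ 0.6109 -0.052 ] topmean [ 0.6109 -0.0518] pl [ 0.6117 -0.085 ]
seat_1 0.61 [252, 211, 82, 62] ztop 0.0067 topmid [ 0.61   -0.0493] topmean [ 0.6097 -0.0472] pl [ 0.6101 -0.0492]
seat_1 0.59 [254, 90, 94, 98] ztop 0.0066 topmid [0.6105 0.0198] topmean [0.6031 0.0182] pl [0.6104 0.02  ]
```

Down 33.5 mm to z .038, then release.

send_rows(motion=[{"tx": 8, "ty": 0, "tz": -1, "yaw": 0}, {"tx": 17, "ty": 0, "tz": -1, "yaw": 0}, {"tx": 24, "ty": 0, "tz": -1, "yaw": 0}, {"tx": 29, "ty": 0, "tz": -1, "yaw": 0}, {"tx": 31.5, "ty": 0, "tz": -1, "yaw": 0}, {"tx": 33, "ty": 0, "tz": -1, "yaw": 0}, {"tx": 33.5, "ty": 0, "tz": -1, "yaw": 0}, {"tx": 34, "ty": 0, "tz": -1, "yaw": 0}, {"tx": 34, "ty": 0, "tz": -1, "yaw": 0}, {"tx": 34, "ty": 0, "tz": -1, "yaw": 0}])

```text
time_s: 35.35
tool_pos: [0.6098, -0.055, 0.0381]
orientation: [-0.001, 0.704, 0.0, 0.71]
ft_force: [-5.0, -1.4, 8.2]
width: 0.0289
```

Contact (8 N up). I'll open to 60 and rise.

send_rows(motion=[{"tx": 0, "ty": 0, "tz": 0, "yaw": 0}, {"tx": 0, "ty": 0, "tz": 0, "yaw": 0}, {"tx": 0, "ty": 0, "tz": 0, "yaw": 0}, {"tx": 0, "ty": 0, "tz": 0, "yaw": 0}, {"tx": 0, "ty": 0, "tz": 0, "yaw": 0}, {"tx": 0, "ty": 0, "tz": 0, "yaw": 0}, {"tx": -10, "ty": 0, "tz": 0, "yaw": 0}, {"tx": -40, "ty": 0, "tz": 0, "yaw": 0}, {"tx": -80, "ty": 0, "tz": 0, "yaw": 0}, {"tx": -125, "ty": 0, "tz": 0, "yaw": 0}], claw=70)

```text
time_s: 36.35
tool_pos: [0.6079, -0.0548, 0.1643]
orientation: [-0.001, 0.704, 0.001, 0.71]
ft_force: [1.3, 0.4, -0.5]
width: 0.0698
```

send_rows(motion=[{"tx": -30, "ty": 10, "tz": -10, "yaw": 0}, {"tx": -70, "ty": 25, "tz": -25, "yaw": 0}, {"tx": -110, "ty": 45, "tz": -40, "yaw": 0}, {"tx": -150, "ty": 65, "tz": -60, "yaw": 0}, {"tx": -185, "ty": 85, "tz": -80, "yaw": 0}, {"tx": -215, "ty": 100, "tz": -95, "yaw": 0}, {"tx": -225, "ty": 110, "tz": -105, "yaw": 0}, {"tx": -225, "ty": 110, "tz": -105, "yaw": 0}, {"tx": -225, "ty": 110, "tz": -105, "yaw": 0}, {"tx": -225, "ty": 110, "tz": -105, "yaw": 0}])

```text
time_s: 37.35
tool_pos: [0.5009, 0.0537, 0.3868]
orientation: [-0.001, 0.705, 0.0, 0.709]
ft_force: [-0.0, 0.9, -1.1]
width: 0.0702
```

```bash
python3 - <<'E'
from look import *
for _ in range(5): env.snapshot('side')
look('w12')
cs=[]
for n in('scene','side'):
    p,_=env.snapshot(n);cs.append(cv2.resize(p[130:300,130:350],None,fx=1.8,fy=1.8))
w=cv2.imread('pics/w12.png');cv2.imwrite('pics/fin.png',np.vstack([np.hstack(cs),np.pad(w[:280],((0,0),(0,cs[0].shape[1]*2-512),(0,0)))]))
c=env.calibration('wrist');d=np.load('w12.npy');P=cloud(c,d,np.ones_like(d,bool))
for H,k in((94,(.6105,.1705)),(76,(.6105,.0955)),(58,(.6105,.0205)),(40,(.6098,-.0545))):
    q=P[(np.hypot(*(P[:,:2]-k).T)<.03)&(abs(P[:,2]-H/1e3-.006)<.004)]
    print(H,((q.min(0)+q.max(0))/2).round(4),q.mean(0).round(4),len(q))
E
```

```text
[0.501  0.0547 0.3878] 0.008 [-8.000e-04  7.049e-01  6.000e-04  7.093e-01]
post_40_mid 0.83 [170, 122, 25, 26] ztop 0.0407 topmid [0.3808 0.0842] topmean [0.3809 0.0842] pl [0.3761 0.0824]
post_40_mid 0.65 [325, 212, 25, 24] ztop 0.0466 topmid [ 0.6089 -0.0552] topmean [ 0.6084 -0.0551] pl [ 0.6143 -0.0655]
post_58_mid 0.8 [331, 165, 29, 26] ztop 0.0646 topmid [0.6112 0.0224] topmean [0.6107 0.0225] pl [0.6202 0.0138]
post_76_mid 0.9 [337, 114, 31, 25] ztop 0.0825 topmid [0.6108 0.0964] topmean [0.6103 0.096 ] pl [0.6224 0.0918]
post_94_mid 0.89 [343, 54, 43, 26] ztop 0.1006 topmid [0.6102 0.1719] topmean [0.6098 0.1716] pl [0.6242 0.1782]
seat_1 0.93 [332, 59, 29, 41] ztop 0.0071 topmid [0.6098 0.1695] topmean [0.6045 0.1654] pl [0.6097 0.1695]
seat_1 0.83 [321, 209, 32, 25] ztop 0.0069 topmid [ 0.6082 -0.0527] topmean [ 0.6054 -0.0469] pl [ 0.608  -0.0526]
seat_1 0.79 [327, 111, 31, 33] ztop 0.0071 topmid [0.6079 0.0951] topmean [0.6033 0.0975] pl [0.6077 0.0952]
seat_1 0.54 [325, 163, 34, 33] ztop 0.0069 topmid [0.6115 0.0201] topmean [0.6043 0.0257] pl [0.6111 0.0201]
v_block_mid 0.83 [339, 12, 38, 15] ztop 0.0303 topmid [0.6076 0.2282] topmean [0.6074 0.228 ] pl [0.6116 0.2308]
v_block_mid 0.66 [294, 295, 35, 17] ztop 0.0298 topmid [ 0.5716 -0.2095] topmean [ 0.5697 -0.2094] pl [ 0.5706 -0.2159]
v_block_mid 0.45 [344, 53, 43, 26] ztop 0.1005 topmid [0.6102 0.1719] topmean [0.6099 0.1716] pl [0.6243 0.1782]
nozzle_mid 0.74 [209, 167, 25, 23] ztop 0.0574 topmid [0.435 0.018] topmean [0.4355 0.018 ] pl [0.4293 0.0101]
94 [0.6104 0.1722 0.0996] [0.61   0.172  0.1005] 575
76 [0.6111 0.0961 0.0817] [0.6106 0.0963 0.0825] 449
58 [0.6119 0.022  0.0639] [0.6112 0.0223 0.0646] 366
40 [ 0.6093 -0.0549  0.0455] [ 0.609  -0.0546  0.0465] 296
```

View pics/fin.png

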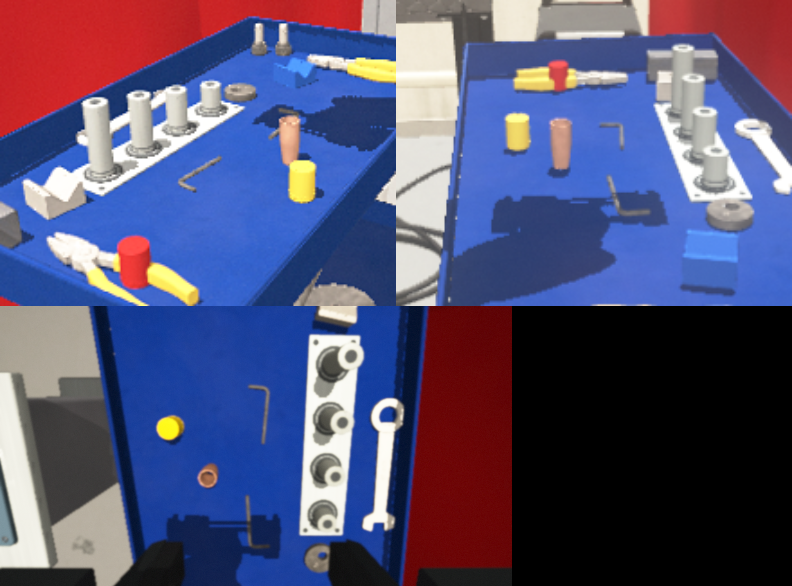

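All four posts stand on their seats, stepping down from the V-block, each within about 2 mm of centre. The nozzle and look-alikes have not moved, so I'll hand in.

```bash
python3 -c "
from bench import env
print(env.hand_in(), env.state()['time_s'])"
```

```text
the job is handed in; nothing more can be done
the job is handed in; nothing more can be done
```

I stood the four steel posts on the seats in order of height (94, 76, 58, 40 mm), with the tallest next to the steel V-block, and handed the job in after about 38 s of the 99 s allowed.

**Last checks:** The final wrist view put each post about 2 mm or less from its seat centre. Their tops were at 0.1005, 0.0825, 0.0646 and 0.0465 m, so every foot is on its seat. All four look upright and the gripper was well clear. The nozzle is within 1 mm of where it started, and the look-alikes have not moved.

**What went wrong or disagreed:**
- One move call was refused because its rows had no yaw value, and I sent it again.
- The arm overshot before the 76 mm post, so I gripped it about 6 mm off centre. I corrected for this when placing it.
- The two fixed cameras disagreed by 6–7 mm on where the seats were along the row, so I used the wrist camera's positions instead.

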